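# Shut the open outlet and start the manifold pressure test

### The arm

A 7-joint arm with a two-finger parallel gripper is mounted at the origin on a cart in front of the work surface, level with it; the furniture and walls round the work are solid. World frame = base frame: x ahead of the robot, y to its left, z up, the work surface at z = 0. Lengths are in m, angles in rad, forces in N, time in s.
With the tool pointing down it reaches from about 0.425 to 0.925 m from the base axis. Payload 6.8 kg.
Tool frame: the origin (TCP) lies on the centre line of the jaws, within the pads' length; the fingertips stand 25 mm ahead of it and the grasp point (between the pads) lies 6 mm ahead of it; z points along the fingers, y is the line along which they close (so a half turn about z gives the same grasp; the last joint's range is limited). The gripper opens to 85 mm and grips with 20 to 120 N. Pads are 22 mm wide; open, the fingers measure 114 mm over their backs; the gripper's body (76 mm by 85 mm) begins 54 mm behind the grasp point. The pads swing forward as they close: fully open they stand 13 mm farther back than shut.
Start: joints at [1.206, 0.477, 0.022, 1.555, -0.011, 1.109, -0.083], TCP at [0.171, -0.653, 0.256] pointing down, gripper open.
Joint ranges: [-2.96, 2.96], [-0.34, 2.1], [-1.41, 1.46], [0.24, 2.44], [-1.37, 4.51], [0.17, 1.92], [-2.96, 2.96]. Speed limits (rad/s): [2.39, 2.39, 3.14, 3.14, 3.14, 3.14, 3.14].

### API

Orientations are given as a rotation vector (axis times angle).
In Python, from bench import telemetry, grab_frame, job gives the robot as it stands.
- The arm moves only by the tool apply_moves, never from a script. Its argument "rows" is a list of rows, each a list of 2 entries, a list of its own where there are three numbers: the shift along the tool's x, y, z each as a share of 250 mm, from -1 to 1, then the turn, a rotation vector about the tool's x, y, z each as a share of pi rad, from -1 to 1. A call has 1 to 10 rows; each row is the pose to reach, as a shift and turn from the pose commanded when the call began, along the tool's axes at that moment, turning the shorter way round; what a row does not reach only later rows make up. A row lasts 1/8 s, in which the tool goes at most 62.5 mm and 10.7 degrees, less where a joint would pass 70% of its speed; a pose out of reach is approached as far as the arm can. A call with a number of a shift or a turn outside -1 to 1 is refused whole. A call with a gripper value outside its range is refused whole. "jaw" is the gripper's target within -1 to 1 (fully open at 1, half-way at 0, shut at -1), set as the call begins (left out, the last holds). The fingers move at their own pace and stop on an object; "newtons" is the grip in N (left out, the last holds). Time passes only in rows, so rows that repeat a pose let the fingers close. It gives the time, the measured TCP pose, the force, the opening and the grip force at its end, in the units of the state.
- telemetry.get_obs(): the state, without advancing time (a new reading comes with each control period).
- grab_frame(name): name is "side" or "top" or "wrist"; returns a dict with "frame" (400x640x3 uint8, red, green, blue), "vertical_fov" (degrees; the focal length in pixels is half the picture's height over the tangent of half this angle, whatever the lens; pixels are square), "cx", "cy" (the principal point, pixels), "origin" and "attitude" of the camera in the world. Camera axes: x right, y up, looking along -z (the intrinsics and any distortion apply to the point x, -y, -z); pixel columns grow to the right and rows downward; lengths in m; the calibration is good to about 2 mm. A picture is of the moment at which its call begins. There is no depth.
- job.hand_in(): hands the job in; it is judged then, once.
The state is a dict: "clock": time; "joints": joint angles; "qvel": joint speeds; "tau": joint torques, N m; "tcp_pos": TCP position; "orientation": TCP orientation; "contact_force": force on the tool from outside, world axes, zero at the start; "moment": the same for the moment, N m; "grip_width": finger opening in m; "gripper_force": force on a finger pad.
Only numpy, scipy, OpenCV 4.12 (cv2) and the standard library are available. Lean on these libraries where they do the work, as an engineer would, in place of code of your own. Each camera call takes 0.05 s, during which the arm holds its last target. There are 200 camera calls.

### The job

The air test manifold is ready for its pressure test, except that one of the three ball valves on it was left open: its red lever does not stand crosswise like the other two. With closed fingertips, and without gripping it, gently push that lever round until the valve is fully shut, then press the green start button on the grey control box right down, let it come back up and withdraw. Leave the other levers and buttons and everything lying on the bench alone.

Things in the scene. Friction and masses are not known exactly. Their poses are not given: they have to be found in the camera images.
- valve_1: Brass ball valve with a flat red lever, one of three alike fixed to the manifold's front. Frame: z up, own +y along the flow axis to the bar behind it, own -y to its outlet towards the robot, own +x to the right. Origin: underside of the brass body, which is 36 mm wide (x), y = -20 to +42 mm, 32 mm high. A hose nipple runs on to y = -58 mm, top at z = 30 mm. Beside these it is free down to z = -34 mm.
- valve_1_lever (a joint): Red lever of valve_1, rad: 0 = wide open, in line with the pipe, pointing along the valve's own -y; 1.57 = fully shut at its stop, crosswise, along own +x (anticlockwise from above shuts). Turns about the vertical at the valve's x = 0, y = +11 mm; 12 mm wide, reaches 53 mm from there, lies at z = 44 to 46 mm. Stays where it is left; 1 to 1.5 N at its end moves it.
- valve_2: Brass ball valve with a flat red lever, one of three alike fixed to the manifold's front. Frame: z up, own +y along the flow axis to the bar behind it, own -y to its outlet towards the robot, own +x to the right. Origin: underside of the brass body, which is 36 mm wide (x), y = -20 to +42 mm, 32 mm high. A hose nipple runs on to y = -58 mm, top at z = 30 mm. Beside these it is free down to z = -34 mm.
- valve_2_lever (a joint): Red lever of valve_2, rad: 0 = wide open, in line with the pipe, pointing along the valve's own -y; 1.57 = fully shut at its stop, crosswise, along own +x (anticlockwise from above shuts). Turns about the vertical at the valve's x = 0, y = +11 mm; 12 mm wide, reaches 53 mm from there, lies at z = 44 to 46 mm. Stays where it is left; 1 to 1.5 N at its end moves it.
- valve_3: Brass ball valve with a flat red lever, one of three alike fixed to the manifold's front. Frame: z up, own +y along the flow axis to the bar behind it, own -y to its outlet towards the robot, own +x to the right. Origin: underside of the brass body, which is 36 mm wide (x), y = -20 to +42 mm, 32 mm high. A hose nipple runs on to y = -58 mm, top at z = 30 mm. Beside these it is free down to z = -34 mm.
- valve_3_lever (a joint): Red lever of valve_3, rad: 0 = wide open, in line with the pipe, pointing along the valve's own -y; 1.57 = fully shut at its stop, crosswise, along own +x (anticlockwise from above shuts). Turns about the vertical at the valve's x = 0, y = +11 mm; 12 mm wide, reaches 53 mm from there, lies at z = 44 to 46 mm. Stays where it is left; 1 to 1.5 N at its end moves it.
- manifold: Air test manifold, fixed: grey base plate 150x370x8 mm, aluminium bar 340 mm long on it, 84 mm high with its clamps, round pressure gauge on the bar's left end (top 143 mm high). Origin at bench height under the valve row; own y along the bar to the left, own x away from the robot; bar at x = 37 to 73 mm. Valve origins at x = -12, z = 42, y = -110, 0, +110 mm, in any order.
- control_box: Grey control box 90x220x58 mm on the bench, left or right of the manifold, fixed; four push buttons 50 mm apart in a row on top along its own y (+y = left). Origin: centre of its underside. At the row's right-hand end a red stop mushroom (40 mm across, top 92 mm above the bench, yellow plate); the other places hold the green, blue and white buttons in any order.
- green_button_top (a point): Green push button on top of the control box: round, 26 mm across, in a dark 42 mm collar; the point is the middle of its upper face, 80 mm above the bench and 10 mm above the collar. This is the start button.
- green_button (a joint): How far the green button is pressed down, m: 0 = out, 0.006 = fully down; springs back when let go. 1.5 N starts it moving, 5 N presses it fully down.
- blue_button_top (a point): Blue push button on top of the control box: round, 26 mm across, in a dark 42 mm collar; the point is the middle of its upper face, 80 mm above the bench and 10 mm above the collar. Not to be pressed.
- blue_button (a joint): How far the blue button is pressed down, m: 0 = out, 0.006 = fully down; springs back when let go. 1.5 N starts it moving, 5 N presses it fully down.
- white_button_top (a point): White push button on top of the control box: round, 26 mm across, in a dark 42 mm collar; the point is the middle of its upper face, 80 mm above the bench and 10 mm above the collar. Not to be pressed.
- white_button (a joint): How far the white button is pressed down, m: 0 = out, 0.006 = fully down; springs back when let go. 1.5 N starts it moving, 5 N presses it fully down.
- stop_button (a joint): How far the red stop mushroom is pressed, m: 0 = out, 0.005 = fully down. Not to be pressed.
- spare_valve: another brass ball valve of the same kind with a red lever, lying loose on the bench near its front edge, not part of the job; 36x85x50 mm, origin at the centre of its underside
- nipple_a: loose brass hose nipple, 59x31x27 mm, on the bench near its front edge; origin at the centre of its underside
- nipple_b: loose brass hose nipple, 46x24x21 mm, on the bench near its front edge; origin at the centre of its underside
- screwdriver: loose red-handled screwdriver, 200x26x26 mm, lying at the right; origin at the centre of its underside
- travel_mug: loose red travel mug with black lid, 74x98x164 mm, standing at the back, in the middle; origin at the centre of its underside
- sealant: small loose white bottle, 25 mm across, 80 mm tall, standing at the back left; origin at the centre of its underside
- marker: loose yellow marker pen, 135 mm long, 20 mm thick, lying on the note pad at the left; origin at the centre of its underside

How it is judged:
On the way, in this order (a step that is already met when the one before it is completed fails the run):
1. the open valve is fully shut, with the start button not pressed (value of joint valve_2_lever above 1.45 rad and value of joint green_button below 0.001 m), for 0.2 s.
2. the green start button is pressed down (value of joint green_button above 0.0045 m and value of joint valve_2_lever above 1.45 rad), for 0.05 s.
At the end, for the whole second after the job is handed in: The valve that was open is shut (lever within 0.12 rad of its stop at 1.57), the other two levers still shut (above 1.35 rad), all four buttons are out again (less than 1 mm down), and every loose thing is within 15 mm of where it was (all of step 1 and value of joint each of valve_1_lever, valve_3_lever above 1.35 rad and value of joint each of blue_button, white_button, stop_button below 0.001 m and distance of each of spare_valve, nipple_a, nipple_b, screwdriver, travel_mug, sealant, marker from where it was at the start of the episode below 0.015 m); the robot touches nothing.
It fails at once if the start button was pressed (over 3 mm) while the valve was still open (lever under 1.45 rad) (value of joint green_button above 0.003 m and value of joint valve_2_lever below 1.45 rad).
It fails at once if another valve's lever was moved (below 1.35 rad) (not (value of joint each of valve_1_lever, valve_3_lever above 1.35 rad)).
It fails at once if the blue, white or stop button was pressed by more than 2 mm (value of joint any of blue_button, white_button, stop_button above 0.002 m).
It fails at once if a valve, the start button or the control box was pushed with more than 25 N (contact force between the fingers and valve_1 above 25 N or contact force between the fingers and valve_2 above 25 N or contact force between the fingers and valve_3 above 25 N or contact force between the fingers and control_box above 25 N or contact force between the fingers and green_button above 25 N).
It fails at once if a loose thing on the bench was lifted, carried or knocked more than 15 mm (distance of any of spare_valve, nipple_a, nipple_b, screwdriver, travel_mug, sealant, marker from where it was at the start of the episode above 0.015 m).
It also fails if it takes over 54 s, if anything falls off the work surface, if the arm or the gripper's body presses on something with over 40 N, if the wrist force passes 120 N, or if a joint passes its speed limit or range.

## Working session

There is one attempt and no reset: what is moved stays moved. The work goes in short steps, Python scripts to look and compute and a tool call to move; the robot and the scene stay as the last step left them, time stands still between calls to the robot, and variables do not carry over. Pictures are saved under pics/ and viewed, at most 10 in all, crops included, and the job is handed in when it is done.

Besides the shell and the picture viewer there is one more tool, called after "Emit:" as name([rows], argument=value, ...), one row to a line, values as JSON. apply_moves: Moves the arm, as the interface text tells. Its arguments: {"type":"object","properties":{"rows":{"type":"array"},"jaw":{"type":"number"},"newtons":{"type":"number"}},"required":["rows"]}

```bash
mkdir -p pics
cat > h.py <<'E'
import numpy as np, cv2
from bench import telemetry, grab_frame, job
from scipy.spatial.transform import Rotation as R
def att(a):
    a=np.array(a,float)
    return a if a.shape==(3,3) else (R.from_rotvec(a).as_matrix() if a.size==3 else R.from_quat(a).as_matrix())
def snap(n,f):
    g=grab_frame(n); cv2.imwrite('pics/'+f,g['frame'][:,:,::-1]); np.save('pics/'+f+'.npy',g,allow_pickle=True); return g
def load(f): return np.load('pics/'+f+'.npy',allow_pickle=True).item()
def ray(g,u,v):
    f=200/np.tan(np.radians(g['vertical_fov'])/2)
    return att(g['attitude'])@np.array([(u-g['cx'])/f,-(v-g['cy'])/f,-1])
def at_z(g,u,v,z):
    d=ray(g,u,v);o=np.array(g['origin']);return o+d*(z-o[2])/d[2]
def proj(g,p):
    f=200/np.tan(np.radians(g['vertical_fov'])/2)
    c=att(g['attitude']).T@(np.array(p)-np.array(g['origin'])); return g['cx']+f*c[0]/-c[2], g['cy']-f*c[1]/-c[2]
E
python3 - <<'E'
from h import *
for n in ('top','side'):
    g=snap(n,n+'0.png'); print({k:v for k,v in g.items() if k!='frame'})
o=telemetry.get_obs(); print(o)
E
```

```text
{'vertical_fov': 53.803241285941965, 'cx': 320.0173839935943, 'cy': 196.4374821753002, 'origin': array([0.28488687, 0.05632311, 1.37111918]), 'attitude': array([ 0.14893354, -0.14338853, -1.54462713])}
{'vertical_fov': 46.90431992897773, 'cx': 323.15828288176954, 'cy': 201.6034577062795, 'origin': array([0.36193462, 1.65612248, 0.88127831]), 'attitude': array([ 0.09196109, -1.60583913, -2.61643456])}
{'clock': 0.1, 'joints': array([ 1.20591047,  0.47773199,  0.02234454,  1.55632287, -0.01149464,
        1.10931719, -0.08308522]), 'qvel': array([-0.00122022, -0.00167858, -0.00104198, -0.00539654, -0.00097128,
       -0.00140541, -0.00035339]), 'tau': array([ 4.36803588e-03, -5.97764754e+01,  1.61376178e+00, -2.81954813e+01,
        1.28850222e-02,  5.00400361e-03,  4.46423451e-05]), 'tcp_pos': array([ 0.17129933, -0.65240159,  0.25542573]), 'orientation': array([-3.11412342e+00, -4.02099756e-01,  5.27074246e-04]), 'contact_force': array([-0.15303458,  0.41111006, -0.29160753]), 'moment': array([-0.03956897, -0.03879975, -0.01476527]), 'gripper_force': 0.0, 'grip_width': 0.08516629030628745}
```

View pics/top0.png

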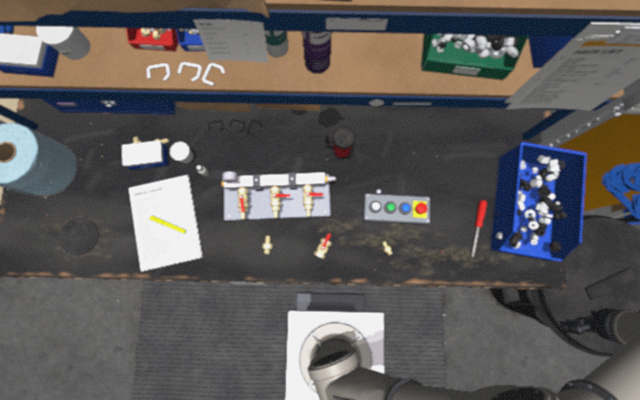

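View pics/side0.png

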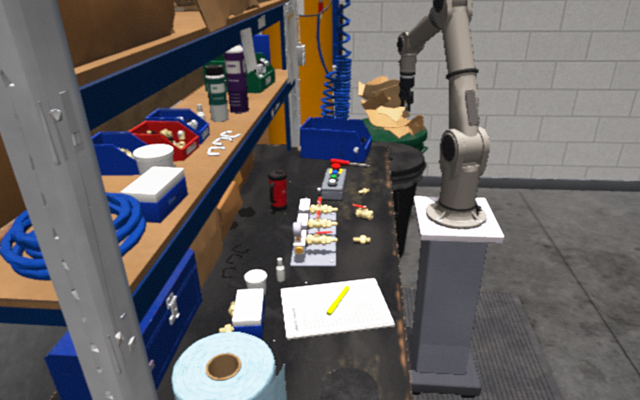

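The top view shows the leftmost valve's lever (~243,203) in line with its pipe, so that valve is open. The other two levers point right. The green button is at ~(391,208), with white to its left and blue and stop to its right. I'll enlarge this area.

Run:
```python
from h import *
g=load('top0.png'); im=g['frame'][160:260,215:435,::-1]
cv2.imwrite('pics/c.png',cv2.resize(im,None,fx=3.6,fy=3.6,interpolation=cv2.INTER_CUBIC))
for n,u,v,z in [('green',390.5,207.5,.08),('white',376,206.5,.08),('blue',405,209,.08),('stop',420.5,209,.092),('v1nip',243,213,.065),('v2nip',275,213,.065),('v3nip',308,212,.065)]:
    print(n,at_z(g,u,v,z).round(4))
```

```text
green [ 0.4963 -0.1708  0.08  ]
white [ 0.4987 -0.1228  0.08  ]
blue [ 0.4923 -0.2188  0.08  ]
stop [ 0.4915 -0.2671  0.092 ]
v1nip [0.4697 0.3201 0.065 ]
v2nip [0.472 0.213 0.065]
v3nip [0.4777 0.1027 0.065 ]
```

View pics/c.png

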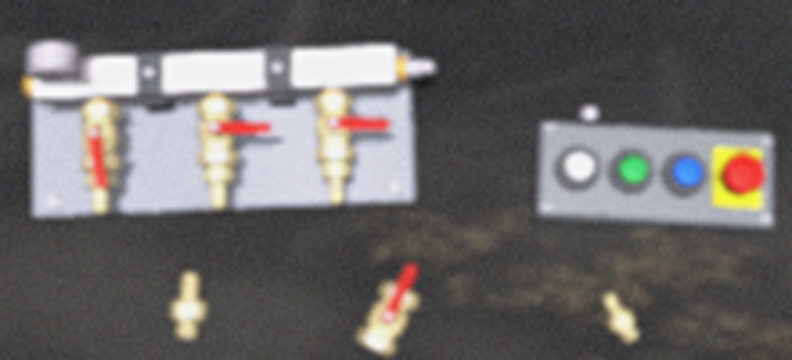

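Run:
```python
from h import *
g=load('top0.png')
for n,u,v,z in [('pL',95,131,.088),('tL',101,188,.087),('pM',214,127,.088),('tM',271,127,.087),('pR',333,123,.088),('tR',388,125,.087),('grn',633,169,.08),('wht',579,166,.08),('blu',688,171,.08),('base_fl',34,216,.008),('base_fr',415,203,.008),('box_fl',540,214,.058),('box_fr',772,226,.058),('box_bl',543,122,.058),('nipA_top',190,272,.02),('spare tip',413,265,.05),('nipb',606,295,.02),('gauge',52,55,.143)]:
    print(n,at_z(g,215+u/3.6-.36,160+v/3.6-.36,z).round(4))
```

```text
pL [0.523  0.3253 0.088 ]
tL [0.4703 0.3169 0.087 ]
pM [0.5291 0.2159 0.088 ]
tM [0.5304 0.1635 0.087 ]
pR [0.5352 0.1064 0.088 ]
tR [0.5345 0.0557 0.087 ]
grn [ 0.4994 -0.1708  0.08  ]
wht [ 0.5011 -0.1211  0.08  ]
blu [ 0.4986 -0.2214  0.08  ]
base_fl [0.453  0.3961 0.008 ]
base_fr [0.4735 0.0279 0.008 ]
box_fl [ 0.4587 -0.0876  0.058 ]
box_fr [ 0.4521 -0.3032  0.058 ]
box_bl [ 0.5462 -0.0904  0.058 ]
nipA_top [0.4011 0.2411 0.02  ]
spare tip [0.4095 0.0297 0.05  ]
nipb [ 0.3878 -0.1543  0.02  ]
gauge [0.5808 0.3561 0.143 ]
```

Pivot spacing comes out at 109.5 mm (nominal 110) and buttons 50 mm apart, so the scale is right. I'll go above the green button with the jaws closing.

Emit:
apply_moves([
  [[0.88,-0.76,0],[0,0,0]],
  [[0.88,-0.76,0],[0,0,0]],
  [[0.88,-0.76,0],[0,0,0]],
  [[0.88,-0.76,0],[0,0,0]],
  [[0.88,-0.76,0],[0,0,0]],
  [[0.88,-0.76,0],[0,0,0]],
], jaw=-1, newtons=20)

```text
clock: 0.85
tcp_pos: [0.3384, -0.4099, 0.2562]
orientation: [-3.113, -0.413, -0.001]
contact_force: [-0.6, -0.7, -0.1]
grip_width: -0.0006
gripper_force: 0.0
```

Emit:
apply_moves([
  [[0.76,-0.76,0],[0,0,0.0817]],
  [[0.76,-0.76,0],[0,0,0.0817]],
  [[0.76,-0.76,0],[0,0,0.0817]],
  [[0.76,-0.76,0],[0,0,0.0817]],
  [[0.76,-0.76,0],[0,0,0.0817]],
  [[0.76,-0.76,0],[0,0,0.0817]],
  [[0.76,-0.76,0],[0,0,0.0817]],
])

```text
clock: 1.72
tcp_pos: [0.4706, -0.1832, 0.256]
orientation: [3.141, -0.004, -0.002]
contact_force: [-0.4, 0.1, -0.1]
grip_width: -0.0001
gripper_force: 0.0
```

Run:
```python
from h import *
g=snap('wrist','w1.png'); print({k:v for k,v in g.items() if k!='frame'})
o=telemetry.get_obs(); print(o['clock'],o['tcp_pos'],o['orientation'],o['joints'].round(3),o['grip_width'],o['contact_force'])
```

```text
{'vertical_fov': 58.72102388387146, 'cx': 316.2714606842763, 'cy': 204.06692708802083, 'origin': array([ 0.54732604, -0.18241236,  0.3737    ]), 'attitude': array([-0.24173685,  0.2407652 , -1.56002917])}
1.775 [ 0.47050708 -0.18337279  0.25606063] [ 3.14099093e+00 -5.01661950e-03 -1.31126812e-03] [ 0.447  0.21  -0.229  1.943  0.057  0.996 -1.382] 0.00011409969251925987 [-0.4497215  -0.98092732 -0.30465985]
```

View pics/w1.png

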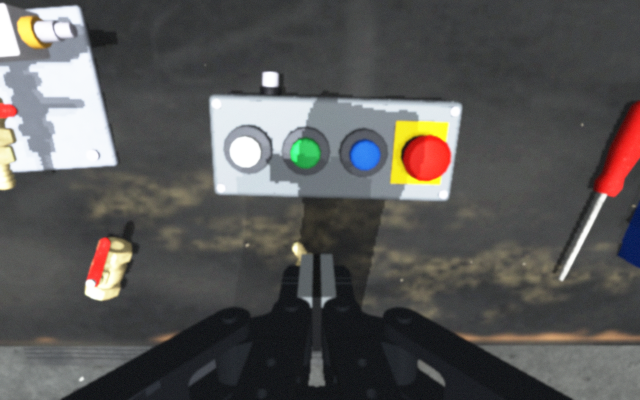

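Wrist view: green button at (305,153), white at (243,149), blue at (366,152), stop at (427,157), closed fingertips at about (317,257).

Run:
```python
from h import *
g=load('w1.png'); hsv=cv2.cvtColor(g['frame'],cv2.COLOR_RGB2HSV)
for n,lo,hi in [('green',50,80),('blue',100,120)]:
    m=cv2.inRange(hsv,(lo,120,60),(hi,255,255)); m[:,:220]=0;m[:,400:]=0;m[210:]=0
    v,u=np.nonzero(m); print(n,u.mean(),v.mean(),len(u),at_z(g,u.mean(),v.mean(),.079).round(4))
print(at_z(g,243,149,.079).round(4))
print('tip px',proj(g,np.array([.4705,-.1834,.231])))
```

```text
green 305.0726783310902 152.9542395693136 743 [ 0.4984 -0.1733  0.079 ]
blue 364.4764930114358 154.56162642947905 787 [ 0.497  -0.2227  0.079 ]
[ 0.5019 -0.1219  0.079 ]
tip px (np.float64(318.59386959281994), np.float64(271.1803449869229))
```

Emit:
apply_moves([
  [[0,-1,0],[0,0,0]],
  [[0,-1,0],[0,0,0]],
  [[0,-1,0],[0,0,0]],
  [[0,-1,0],[0,0,0]],
  [[0,-1,0],[0,0,0]],
])

```text
clock: 2.4
tcp_pos: [0.4713, 0.0724, 0.2567]
orientation: [-3.14, -0.01, -0.001]
contact_force: [-0.1, -0.9, -0.4]
grip_width: 0.0001
gripper_force: 0.0
```

Emit:
apply_moves([
  [[-0.12,-1,0],[0,0,0]],
  [[-0.12,-1,0],[0,0,0]],
  [[-0.12,-1,0],[0,0,0]],
  [[-0.12,-1,0],[0,0,0]],
  [[-0.12,-1,0],[0,0,0]],
  [[-0.12,-1,0],[0,0,0]],
  [[-0.12,-1,0],[0,0,0]],
])

```text
clock: 3.28
tcp_pos: [0.4428, 0.3159, 0.256]
orientation: [3.14, -0.006, 0.0]
contact_force: [0.2, 0.4, 0.0]
grip_width: -0.0002
gripper_force: 0.0
```

Run:
```python
from h import *
g=snap('wrist','w2.png')
o=telemetry.get_obs(); print(o['clock'],o['tcp_pos'],o['orientation'],o['joints'].round(3),o['contact_force'])
```

```text
3.325 [0.44260734 0.31627779 0.25614683] [ 3.14030187e+00 -5.86149308e-03  4.12817397e-04] [-0.285  0.313 -0.547  1.841  0.188  1.04  -2.481] [ 0.29850596  0.21324936 -0.62273626]
```

View pics/w2.png

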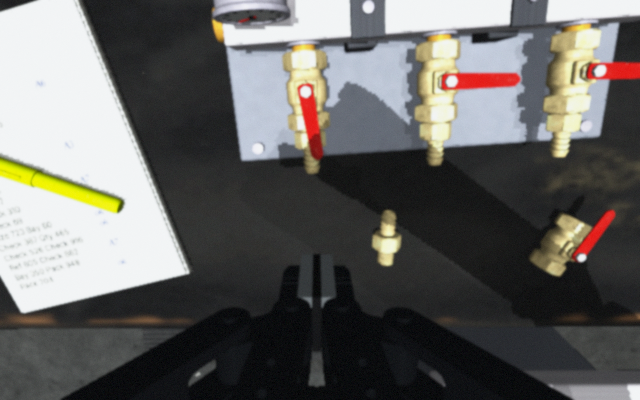

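Wrist view: the left lever's pivot is at (306,92) and its tip at (317,157), nearly in line with the pipe. The middle pivot is at (452,82) and the right one at (600,71).

Run:
```python
from h import *
g=load('w2.png')
for n,u,v,z in [('pL',306,92,.089),('tL',317,157,.087),('pM',452,82,.089),('tM',520,79,.087),('pR',600,71,.089),('nipL',313,172,.065),('nipA',390,213,.02),('gaugefront',252,20,.12)]: print(n,at_z(g,u,v,z).round(4))
```

```text
pL [0.5192 0.324  0.089 ]
tL [0.4688 0.3158 0.087 ]
pM [0.5259 0.2132 0.089 ]
tM [0.5279 0.1609 0.087 ]
pR [0.5333 0.1027 0.089 ]
nipL [0.4515 0.3193 0.065 ]
nipA [0.3973 0.239  0.02  ]
gaugefront [0.5635 0.3574 0.12  ]
```

Emit:
apply_moves([
  [[0.16,-0.15,0],[0,0,0]],
  [[0.16,-0.15,0.2],[0,0,0]],
  [[0.16,-0.15,0.4],[0,0,0]],
  [[0.16,-0.15,0.5],[0,0,0]],
  [[0.16,-0.15,0.56],[0,0,0]],
  [[0.16,-0.15,0.6],[0,0,0]],
  [[0.16,-0.15,0.6],[0,0,0]],
  [[0.16,-0.15,0.6],[0,0,0]],
])

```text
clock: 4.32
tcp_pos: [0.482, 0.3568, 0.1074]
orientation: [-3.141, -0.0, -0.002]
contact_force: [-0.4, 0.4, 0.6]
grip_width: -0.0002
gripper_force: 0.0
```

Run:
```python
from h import *
g=snap('wrist','w3.png')
o=telemetry.get_obs(); print(o['clock'],o['tcp_pos'],o['orientation'],o['joints'].round(3),o['contact_force'])
```

```text
4.375 [0.48201564 0.35674025 0.10738724] [-3.14047640e+00  5.08141776e-05 -2.47022838e-03] [-0.386  0.575 -0.473  1.836  0.349  0.812 -2.607] [ 0.01428375  0.20279616 -0.82732385]
```

View pics/w3.png

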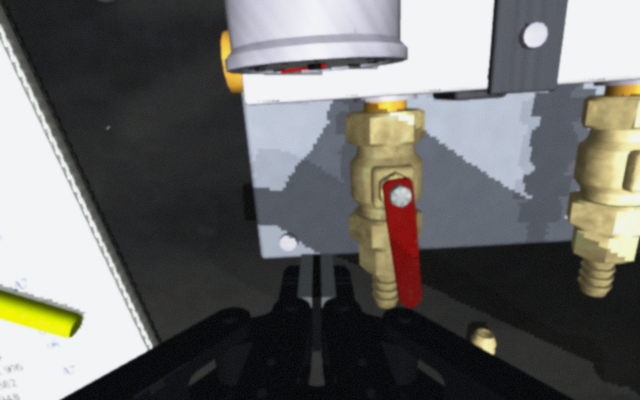

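Wrist view: the fingertips (317,260) stand left of the lever, which runs from its pivot at (400,196) to its tip at (408,303), and nothing is touching. Next I'll compute the push arc in tool shares.

Run:
```python
from h import *
g=load('w3.png'); print(at_z(g,400,196,.089),at_z(g,410,303,.087))
P=np.array([.520,.324]); a,b,r=.011,.0135,.036
for ph in (.1,.2,.35,.5,.65,.8,.95,1.1,1.25,1.4,1.5,1.6,1.65):
    c,s=np.cos(ph),np.sin(ph)
    p=P+r*np.array([-c,-s])-(.006+a*s+b*abs(c))*np.array([s,-c])
    d=p-[.482,.3568]; print(ph,p.round(4),(d[0]/.25).round(3),(-d[1]/.25).round(3))
```

```text
[0.51896786 0.32422939 0.089     ] [0.4686405  0.31576345 0.087     ]
0.1 [0.4821 0.3408] 0.001 0.064
0.2 [0.4805 0.3378] -0.006 0.076
0.35 [0.4785 0.3327] -0.014 0.096
0.5 [0.4773 0.327 ] -0.019 0.119
0.65 [0.4772 0.3208] -0.019 0.144
0.8 [0.4782 0.3144] -0.015 0.17
0.95 [0.4805 0.308 ] -0.006 0.195
1.1 [0.4841 0.3019] 0.009 0.22
1.25 [0.489  0.2964] 0.028 0.242
1.4 [0.495  0.2918] 0.052 0.26
1.5 [0.4996 0.2894] 0.07 0.27
1.6 [0.5037 0.2875] 0.087 0.277
1.65 [0.5049 0.2867] 0.091 0.28
```

Emit:
apply_moves([
  [[0,0.02,0.014],[0,0,0]],
  [[0,0.05,0.014],[0,0,0]],
  [[-0.005,0.076,0.014],[0,0,0]],
  [[-0.014,0.096,0.014],[0,0,0]],
  [[-0.019,0.119,0.014],[0,0,0]],
  [[-0.019,0.144,0.014],[0,0,0]],
  [[-0.015,0.17,0.014],[0,0,0]],
  [[-0.006,0.195,0.014],[0,0,0]],
  [[-0.006,0.195,0.014],[0,0,0]],
])

```text
clock: 5.5
tcp_pos: [0.4801, 0.3059, 0.1024]
orientation: [3.14, -0.002, -0.001]
contact_force: [0.1, 0.4, 0.6]
grip_width: -0.0001
gripper_force: 0.2
```

Run:
```python
from h import *
g=snap('wrist','w4.png')
o=telemetry.get_obs(); print(o['clock'],o['tcp_pos'],o['orientation'],o['joints'].round(3),o['contact_force'])
```

```text
5.55 [0.47995804 0.30620225 0.10242071] [ 3.13976166e+00 -1.56944727e-03 -1.24909647e-03] [-0.312  0.543 -0.474  1.909  0.346  0.772 -2.55 ] [-0.58989177 -0.20539671 -0.04564328]
```

View pics/w4.png

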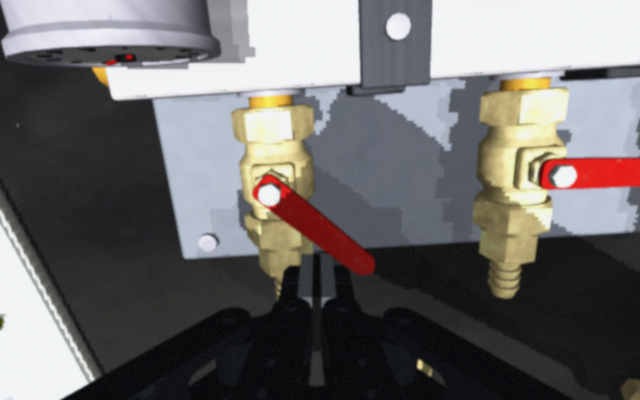

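The lever has come round to about 0.9 rad with the fingertips against it. Continuing the arc.

Emit:
apply_moves([
  [[0.007,0.013,-0.006],[0,0,0]],
  [[0.015,0.025,-0.006],[0,0,0]],
  [[0.034,0.047,-0.006],[0,0,0]],
  [[0.046,0.056,-0.006],[0,0,0]],
  [[0.058,0.065,-0.006],[0,0,0]],
  [[0.068,0.071,-0.006],[0,0,0]],
  [[0.076,0.075,-0.006],[0,0,0]],
  [[0.083,0.079,-0.006],[0,0,0]],
  [[0.083,0.079,-0.006],[0,0,0]],
])

```text
clock: 6.68
tcp_pos: [0.501, 0.2874, 0.1043]
orientation: [3.141, -0.0, 0.0]
contact_force: [-0.1, -0.4, 0.0]
grip_width: 0.0
gripper_force: 0.2
```

Run:
```python
from h import *
g=snap('wrist','w5.png')
o=telemetry.get_obs(); print(o['clock'],o['tcp_pos'],o['contact_force'])
```

```text
6.725 [0.50096709 0.28746868 0.10428671] [-1.63929798 -0.73626044 -0.25820819]
```

View pics/w5.png

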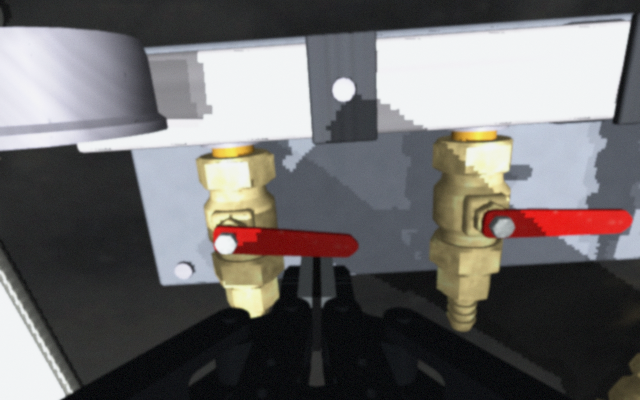

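The lever stands about 4° short of the middle one's direction. I'll push the last few millimetres in small steps, watching the force.

Emit:
apply_moves([
  [[0.004,0.002,0],[0,0,0]],
  [[0.008,0.002,0],[0,0,0]],
  [[0.012,0.002,0],[0,0,0]],
  [[0.012,0.002,0],[0,0,0]],
  [[0.012,0.002,0],[0,0,0]],
])

```text
clock: 7.35
tcp_pos: [0.5037, 0.287, 0.1042]
orientation: [3.141, -0.0, -0.0]
contact_force: [-2.3, -1.7, 0.1]
grip_width: -0.0002
gripper_force: 0.6
```

```bash
cat > ang.py <<'E'
from h import *
import sys
g=snap('wrist',sys.argv[1])
o=telemetry.get_obs(); print(o['clock'],o['tcp_pos'],o['contact_force'])
hsv=cv2.cvtColor(g['frame'],cv2.COLOR_RGB2HSV)
m=cv2.inRange(hsv,(0,150,60),(8,255,255))|cv2.inRange(hsv,(172,150,60),(180,255,255))
n,l,st,c=cv2.connectedComponentsWithStats(m)
for i in range(1,n):
    if st[i,4]>800:
        v,u=np.nonzero(l==i); P=np.array([at_z(g,x,y,.088)[:2] for x,y in zip(u,v)])
        vx,vy,x0,y0=cv2.fitLine(P.astype(np.float32),cv2.DIST_HUBER,0,.001,.001).ravel()
        print(st[i],c[i].round(),P.mean(0).round(4),'deg off -y',np.degrees(np.arctan2(vx,-vy)*1 if vy<0 else np.arctan2(-vx,vy)).round(2))
E
python3 ang.py w6.png
```

```text
7.4 [0.50371912 0.28703907 0.10423112] [-1.06089635 -1.11410785  0.80906215]
[ 480  216  150   28 3234] [559. 228.] [0.5278 0.1899] deg off -y -0.85
[ 212  231  145   29 3149] [288. 244.] [0.5207 0.2995] deg off -y -0.94
```

Emit:
apply_moves([
  [[0.004,0,0],[0,0,0]],
  [[0.008,0,0],[0,0,0]],
  [[0.008,0,0],[0,0,0]],
  [[0.008,0,0],[0,0,0]],
])

```text
clock: 7.9
tcp_pos: [0.5055, 0.287, 0.1042]
orientation: [3.141, 0.0, -0.001]
contact_force: [-2.6, -1.5, 0.0]
grip_width: 0.0001
gripper_force: 1.3
```

```bash
python3 ang.py w7.png
```

```text
7.95 [0.50553943 0.28703982 0.10416349] [-1.83069147 -1.78010523  0.00615656]
[ 480  220  148   28 3215] [558. 232.] [0.5278 0.19  ] deg off -y -0.51
[ 212  232  145   31 3142] [288. 245.] [0.522  0.2996] deg off -y 1.3
```

Emit:
apply_moves([
  [[0.003,0,0],[0,0,0]],
  [[0.006,0,0],[0,0,0]],
  [[0.006,0,0],[0,0,0]],
  [[0.006,0,0],[0,0,0]],
])

```text
clock: 8.45
tcp_pos: [0.5059, 0.287, 0.104]
orientation: [3.14, 0.001, -0.004]
contact_force: [-6.2, -2.5, 3.6]
grip_width: -0.0002
gripper_force: 3.2
```

```bash
python3 ang.py w8.png
```

```text
8.5 [0.50585194 0.28701056 0.10399293] [-6.40950618 -2.45667712  2.74870181]
[ 480  221  148   28 3224] [558. 233.] [0.5279 0.19  ] deg off -y -0.75
[ 212  232  145   32 3129] [288. 246.] [0.522  0.2995] deg off -y 1.77
```

The force has jumped to about 7 N with no further turning, so the lever is at its stop. Backing off and lifting.

Emit:
apply_moves([
  [[-0.03,0,0],[0,0,0]],
  [[-0.1,0,0],[0,0,0]],
  [[-0.12,0,0],[0,0,0]],
  [[-0.12,0,-0.1],[0,0,0]],
  [[-0.12,0,-0.3],[0,0,0]],
  [[-0.12,0,-0.4],[0,0,0]],
  [[-0.12,0,-0.4],[0,0,0]],
])

```text
clock: 9.38
tcp_pos: [0.4782, 0.2883, 0.2066]
orientation: [-3.139, -0.0, -0.007]
contact_force: [-0.0, 0.5, -1.0]
grip_width: -0.0002
gripper_force: 0.0
```

```bash
python3 ang.py w9.png
```

```text
9.425 [0.47748044 0.28754298 0.20494964] [-0.23411261 -0.58489989 -0.10642606]
[ 421  128   90   19 1241] [467. 136.] [0.5275 0.1903] deg off -y 0.57
[ 255  136   89   21 1241] [302. 145.] [0.5216 0.299 ] deg off -y 1.9
```

Emit:
apply_moves([
  [[0.04,0.92,0],[0,0,0]],
  [[0.04,0.92,0],[0,0,0]],
  [[0.04,0.92,0],[0,0,0]],
  [[0.04,0.92,0],[0,0,0]],
  [[0.04,0.92,0],[0,0,0]],
])

```text
clock: 10.05
tcp_pos: [0.4864, 0.0529, 0.2027]
orientation: [3.14, -0.011, -0.004]
contact_force: [-0.8, 0.7, -0.5]
grip_width: 0.0001
gripper_force: 0.0
```

Emit:
apply_moves([
  [[0.045,0.92,0],[0,0,0]],
  [[0.045,0.92,0],[0,0,0]],
  [[0.045,0.92,0],[0,0,0]],
  [[0.045,0.92,0],[0,0,0]],
  [[0.045,0.92,0],[0,0,0]],
  [[0.045,0.92,0],[0,0,0]],
  [[0.045,0.92,0],[0,0,0]],
])

```text
clock: 10.92
tcp_pos: [0.4987, -0.1704, 0.204]
orientation: [-3.141, -0.006, 0.001]
contact_force: [0.0, -0.5, 0.4]
grip_width: 0.0001
gripper_force: 0.0
```

Run:
```python
from h import *
g=snap('wrist','w10.png'); o=telemetry.get_obs(); print(o['clock'],o['tcp_pos'],o['orientation'],o['contact_force'])
hsv=cv2.cvtColor(g['frame'],cv2.COLOR_RGB2HSV)
for lo,hi in [(50,80),(100,120)]:
    m=cv2.inRange(hsv,(lo,120,60),(hi,255,255)); n,l,st,c=cv2.connectedComponentsWithStats(m)
    for i in range(1,n):
        if st[i,4]>400: print(st[i],c[i],at_z(g,*c[i],.079).round(4))
```

```text
10.975 [ 0.4987053  -0.17073088  0.20411578] [-3.14098781e+00 -5.00388026e-03  3.73287939e-04] [-0.23094078 -0.47898621  0.02236592]
[ 304  185   36   36 1003] [321.28713858 202.96410768] [ 0.4993 -0.1731  0.079 ]
[ 372  187   37   37 1069] [389.96632367 205.43779233] [ 0.4977 -0.2223  0.079 ]
```

Green is at (0.499, -0.173), right under the tool. Descending to just above it.

Emit:
apply_moves([
  [[0.002,0.008,0.15],[0,0,0]],
  [[0.002,0.008,0.28],[0,0,0]],
  [[0.002,0.008,0.34],[0,0,0]],
  [[0.002,0.008,0.37],[0,0,0]],
  [[0.002,0.008,0.37],[0,0,0]],
  [[0.002,0.008,0.37],[0,0,0]],
])

```text
clock: 11.72
tcp_pos: [0.4997, -0.1748, 0.1128]
orientation: [3.141, 0.0, 0.003]
contact_force: [-0.3, 0.2, 1.1]
grip_width: -0.0
gripper_force: 0.0
```

Emit:
apply_moves([
  [[0,0,0.015],[0,0,0]],
  [[0,0,0.03],[0,0,0]],
  [[0,0,0.038],[0,0,0]],
  [[0,0,0.044],[0,0,0]],
  [[0,0,0.044],[0,0,0]],
])

```text
clock: 12.35
tcp_pos: [0.4992, -0.1749, 0.101]
orientation: [3.141, 0.0, 0.001]
contact_force: [0.0, -0.8, 4.2]
grip_width: -0.0001
gripper_force: 1.9
```

Emit:
apply_moves([
  [[0,0,0.004],[0,0,0]],
  [[0,0,0.008],[0,0,0]],
  [[0,0,0.012],[0,0,0]],
  [[0,0,0.012],[0,0,0]],
])

```text
clock: 12.85
tcp_pos: [0.4993, -0.1749, 0.0989]
orientation: [3.141, -0.0, 0.001]
contact_force: [-2.8, 0.2, 14.9]
grip_width: 0.0001
gripper_force: 7.6
```

Force is 15 N with the tip at 0.0739, so the button is fully down. Withdrawing upward.

Emit:
apply_moves([
  [[0,0,-0.03],[0,0,0]],
  [[0,0,-0.1],[0,0,0]],
  [[0,0,-0.3],[0,0,0]],
  [[0,0,-0.5],[0,0,0]],
  [[0,0,-0.6],[0,0,0]],
  [[0,0,-0.6],[0,0,0]],
  [[0,0,-0.6],[0,0,0]],
  [[0,0,-0.6],[0,0,0]],
])

```text
clock: 13.85
tcp_pos: [0.4981, -0.1745, 0.2465]
orientation: [-3.141, -0.0, 0.004]
contact_force: [-0.1, 0.2, -0.5]
grip_width: -0.0001
gripper_force: 0.0
```

Run:
```python
from h import *
snap('top','top9.png'); g=load('top9.png')
a=g['frame'][150:270,215:495,::-1]; cv2.imwrite('pics/f.png',cv2.resize(a,None,fx=2.8,fy=2.8,interpolation=cv2.INTER_CUBIC))
o=telemetry.get_obs(); print(o['clock'],o['tcp_pos'],o['contact_force'])
```

```text
13.9 [ 0.49824885 -0.1745247   0.24655052] [ 0.07955666 -0.28364536  0.30864801]
```

View pics/f.png

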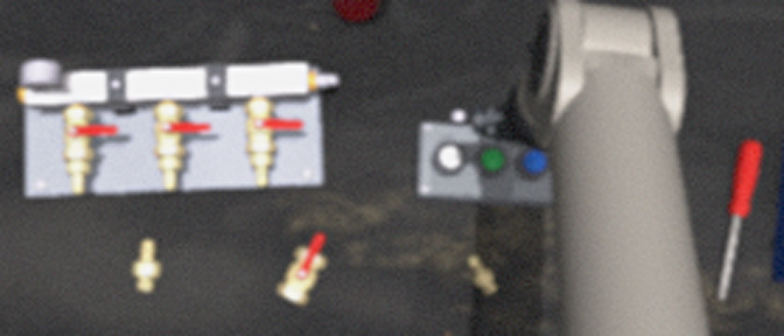

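All three levers now stand crosswise (left one at 95,130), the loose parts are where they were, and the arm is clear. Handing in.

```bash
python3 -c "
from bench import job; print(job.hand_in())"
```

```text
the job is handed in; nothing more can be done
None
```

I pushed the left valve's lever round to its stop (about 7 N), then pressed the green button fully down (about 15 N) and let it go. I withdrew and handed the job in at about 14 s; no verdict was shown.

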